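# Prop the warming cabinet's door ajar on its stay

## Task

The packed cartons are sweating: prop the warming cabinet's glass door ajar by dropping the red-edged hole of its stay over the peg on the cabinet's top, fully down, and let go so that the stay alone holds the door. The peg sits somewhere in its slot, so feel for it gently and do not force it; leave the tubs, cartons, cup, spoon and shaker where they are.

Things in the scene. Friction and masses are not known exactly. Their poses are not given: they have to be found in the camera images.
- cabinet: white food-warming cabinet 300 deep (x) x 400 wide (y) x 220 mm high, fixed to the counter. Origin under its centre, z up, +x to its back, +y to its left seen from the robot. Its glass door closes the front (-x) and is hinged at the left front corner. All the stay's parts lie on top, at about 220 mm height
- door_hinge (a point): a point on the door's vertical hinge axis, 226.5 mm above the counter (the height of the stay's mid-plane); in the cabinet's frame at x = -160, y = +195 mm
- door (a joint): door angle: 0 closed, grows as it opens towards the robot, at most 1.0 rad. A light closing spring (about 0.3 to 0.4 N m) with a damper (1.5 N m s) pulls it shut when nothing holds it; it can be pushed open by the stay itself. The door is 390 mm wide and 18 mm thick
- stay_pivot (a point): where the stay is hinged to the door's top edge: 250 mm from the hinge axis along the door, same height as door_hinge. The stay swings here about the vertical (joint swing) and lifts (joint stay)
- swing (a joint): swing of the stay on the door about the vertical: 0 when the stay is square to the door and runs back over the cabinet's top, positive with the knob end towards the door's free (right) edge. Direction of the stay in the cabinet's frame: turn the +x axis clockwise (from above) by joint door + joint swing
- stay (a joint): lift of the stay about its pivot: 0 lying level and fully down, grows as the knob end is raised, at most 0.6 rad. It falls by its own weight (120 g)
- red_hole (a point): centre of the hole to use: third from the door, edged in red. The stay is a dark steel bar 26 mm wide, 5 mm thick, 230 mm long, with four 13 mm square through holes at 70, 104, 138 (red) and 172 mm from its pivot. Fully down, its underside is 4 mm above the cabinet's top
- knob_center (a point): centre of the green ball knob (28 mm diameter) near the stay's free end, 205 mm from the pivot and 42 mm above the stay's mid-plane. Clear space of 25 mm is below the ball. The knob is sprung along the bar's normal: +-10 mm of travel at 400 N/m, then hard stops. The ball swivels freely on its stem, so a gripped ball lets the bar tilt and turn
- keeper: brass plate 60 (x) x 30 x 2 mm with a slot along the cabinet's x, fixed on the cabinet's top; origin at the slot's middle on the plate's underside (in the cabinet's frame x = -115, y = -30, z = 220 mm), axes as the cabinet's. It carries the peg. Plate and peg must not be loaded with more than 20 N, from above or sideways (the peg bends)
- slot_middle (a point): middle of the keeper's slot, on the plate's upper face, 222 mm above the counter. The upright flat-topped steel peg, 10 mm diameter, its top 16 mm above the cabinet's top, is clamped on the slot's centre line anywhere from -13 to +13 mm along it (cabinet's x). Its place is not reported and differs each time: it must be felt for or seen
- tub_top: round black food tub with a clear lid, 130 mm across, 55 mm high, standing on the cabinet's top, to the left at the rear; origin under its centre. Leave it alone
- shaker: white shaker with an orange cap, 44 mm across, 85 mm high, standing on the cabinet's top near its left front corner; origin under its centre. Leave it alone
- tub_low: the same kind of black tub, standing on the counter to the left; origin under its centre. Leave it alone
- carton_a: brown takeaway carton 170 x 140 x 60 mm on the counter to the right; origin under its centre. Leave it alone
- carton_b: second brown carton of the same size, farther back on the right; origin under its centre. Leave it alone
- cup: blue mug, 76 mm across, 90 mm high, on the right near the robot; origin under its centre. Leave it alone
- spoon: steel serving spoon, 260 mm long, lying on the counter to the left; origin at its middle. Leave it alone

How it is judged (in metres and radians):
On the way, in this order (a step that is already met when the one before it is completed fails the run):
1. the door is swung open by more than 0.2 rad (value of joint door above 0.2 rad), for 0.1 s.
2. the stay lies fully down with its red-edged hole over the peg (value of joint stay below 0.02 rad and x of red_hole in the frame of keeper between -0.0165 and 0.0165 m and y of red_hole in the frame of keeper between -0.005 and 0.005 m), for 0.3 s.
At the end, for the whole second after the job is handed in: the stay lies fully down (lift under 0.02 rad) with the peg through its red-edged hole (hole centre within 16.5 mm of the keeper's middle along the slot and 5 mm across it), the door stands still, held open (over 0.25 rad) by the stay, and the robot has let go (all of step 2 and value of joint door above 0.25 rad and velocity of joint door between -0.03 and 0.03 rad/s); the robot touches nothing.
It fails at once if the peg or its plate is loaded with more than 20 N (contact force between keeper and anything else above 20 N).
It fails at once if a bystander (tub, shaker, carton, cup or spoon) is moved by more than 30 mm (distance of any of tub_top, shaker, tub_low, carton_a, carton_b, cup, spoon from where it was at the start of the episode above 0.03 m).
It also fails if it takes over 61 s, if anything falls off the work surface, if the arm or the gripper's body presses on something with over 40 N, if the wrist force passes 120 N, or if a joint passes its speed limit or range.

## Robot

A 6-joint arm with a two-finger parallel gripper is mounted at the origin on the work surface. World frame = base frame: x ahead of the robot, y to its left, z up, the work surface at z = 0. Lengths are in mm, angles in rad, forces in N, time in s.
With the tool pointing down it reaches from about 325 to 750 mm from the base axis. Payload 7.6 kg.
Tool frame: the origin (TCP) lies between the finger pads; the fingertips stand 19 mm ahead of it and the grasp point (between the pads) is the TCP; y points along the fingers, x is the direction in which the jaws open and shut, and the axes are right-handed (so a half turn about y gives the same grasp; the last joint's range is limited). The gripper opens to 85 mm and grips with 20 to 120 N. Pads are 22 mm wide; open, the fingers measure 114 mm over their backs; the gripper's body (76 mm by 85 mm) begins 54 mm behind the grasp point. The pads swing forward as they close: fully open they stand 13 mm farther back than shut.
Start: joints at [1.203, 0.052, 1.401, -0, 1.689, -0.07], TCP at [154.027, 501.916, 250.323] pointing down, gripper open.
Joint ranges: [-2.9, 2.9], [-0.91, 2.17], [0.12, 2.37], [-1.06, 4.2], [0.26, 2.73], [-2.93, 2.93]. Speed limits (rad/s): [2.57, 2.57, 3.01, 3.14, 3.14, 3.14].

## Interface

Orientations are given as a unit quaternion [w, x, y, z].
In Python, from workcell import r gives the robot as it stands.
- The arm moves only by the shell command python3 -m pendant 'ROWS' [FORCE]. ROWS is JSON, a list of rows, each a list of 3 entries, a list of its own where there are three numbers: the gripper's target within -1 to 1 (shut at 1, half-way at 0, fully open at -1), then the shift along the tool's x, y, z in m, then the turn about the tool's y in degrees. A call has 1 to 20 rows; each row shifts and turns the commanded pose from where the row before left it, along the tool's axes as they then stand; what a row does not reach is not made up. A row lasts 1/12 s, in which the tool goes at most 41.7 mm and 7.16 degrees, less where a joint would pass 70% of its speed; a pose out of reach is approached as far as the arm can. A call is refused whole if a number of a shift passes 0.0417 or a number of a turn 7.16, either way. A call with a gripper value outside its range is refused whole. The fingers move at their own pace and stop on an object; FORCE is the grip in N (left out, the last holds). Time passes only in rows, so rows that do not move let the fingers close. It gives the time, the measured TCP pose, the force and the opening at its end, in the units of the state.
- r.sense(): the state, without advancing time (a new reading comes with each control period).
- r.get_image(name): name is "side" or "top"; returns a dict with "img" (400x640x3 uint8, red, green, blue), "mtx" (3x3 intrinsics, pixels), "k1" (the pictures are not rectified: a ray, as slopes to the right and down, at radius r is drawn at 1 + k1 r^2 times it, then the intrinsics apply), "view" (4x4, takes a point from world to camera coordinates). Camera axes: x right, y down, z forward; pixel columns grow to the right and rows downward; lengths in mm; the calibration is good to about 2 mm. A picture is of the moment at which its call begins. There is no depth.
- r.finish_job(): hands the job in, once; it reports no verdict.
Trained networks look in a picture, given as the dict that the camera call returned (one of the last four; its "shot" number tells which), for a name from the list of things; names that differ only in an ending like _2 or _b are one class to them, and where a whole thing is asked for, a point or a joint stands for the part that bears it (a point fixed in the world has none). Each returns a list of dicts, best first, with "conf" (0 to 1); they miss things now and then, are a little off and sometimes report something else, mostly with a low value. They report only what shows in the picture. A call takes as long as a camera call.
- r.look_for(picture, label): "centre" ([column, row] in pixels, amid what is visible of it).
- r.cut_out(picture, label): "pixels" (400x640 bool, what is visible of it) and "centre" ([column, row] in pixels, amid what is visible of it).
The state is a dict: "clock": time; "joint_positions": joint angles; "qd": joint speeds; "joint_efforts": joint torques, N m; "position": TCP position; "ee_rot": TCP orientation; "wrist_force": force on the tool from outside, world axes, zero at the start; "wrist_torque": the same for the moment, N m; "opening": opening from 0.0 (shut) to 1.0 (fully open).
Only numpy, scipy, OpenCV 4.12 (cv2) and the standard library are available. Lean on these libraries where they do the work, as an engineer would, in place of code of your own. Each camera call takes 0.05 s, during which the arm holds its last target.

## Working session

There is one attempt and no reset: what is moved stays moved. The work goes in short steps, Python scripts to look and compute and a shell command to move; the robot and the scene stay as the last step left them, time stands still between calls to the robot, and variables do not carry over. Pictures are saved under pics/ and viewed, and the job is handed in when it is done.

```bash
ls; mkdir -p pics; python3 - <<'E'
from workcell import r
import cv2,json
s=r.sense();print(s)
for n in("side","top"):
    p=r.get_image(n);cv2.imwrite(f"pics/{n}0.png",p["img"][:,:,::-1])
    print(n,p["mtx"],p["k1"],p["view"])
    for l in("cabinet","knob_center","keeper","red_hole","door_hinge","stay_pivot","shaker","slot_middle","tub_top"):
        try: print(l,[(d["conf"],d["centre"]) for d in r.look_for(p,l)][:3])
        except Exception as e: print(l,e)
E
```

```text
pics
{'clock': 0.0, 'joint_positions': array([ 1.20266549e+00,  5.28319275e-02,  1.40172502e+00,  2.59811824e-05,
        1.68860378e+00, -7.03217986e-02]), 'qd': array([ 1.46758237e-03,  2.03252758e-03, -8.94934297e-04,  1.06927451e-03,
       -1.51169096e-03,  6.77876216e-05]), 'joint_efforts': array([-8.82071545e-04, -3.81655204e+01, -3.60191631e+01, -8.44428178e-05,
        6.07203576e-03,  5.31018190e-05]), 'position': array([153.93351455, 501.64196804, 249.47478938]), 'ee_rot': array([-0.56835403,  0.5689334 ,  0.41981761, -0.42076318]), 'wrist_force': array([0.14024233, 0.49979938, 0.04459475]), 'wrist_torque': array([ 0.01579074, -0.05273114, -0.01688969]), 'opening': 0.9981324801462832}
side [[496.34514389   0.         322.74797077]
 [  0.         496.34514389 202.85547485]
 [  0.           0.           1.        ]] -0.13483225330676016 [[-8.66191860e-01 -4.99706695e-01  2.20909965e-03  4.40788182e+02]
 [-3.70989785e-01  6.40099656e-01 -6.72784520e-01  2.94531675e+02]
 [ 3.34780885e-01 -5.83580028e-01 -7.39835191e-01  1.52421035e+03]
 [ 0.00000000e+00  0.00000000e+00  0.0000
[... 583 characters left out ...]
6 [[-2.31068203e-02 -9.99676383e-01  1.06397539e-02  1.74697824e+01]
 [-9.92668816e-01  2.16793055e-02 -1.18905968e-01  4.84879505e+02]
 [ 1.18636826e-01 -1.33092907e-02 -9.92848511e-01  1.46971896e+03]
 [ 0.00000000e+00  0.00000000e+00  0.00000000e+00  1.00000000e+00]]
cabinet [(0.66, [313.3, 168.0])]
knob_center [(0.48, [324.4, 137.6])]
keeper [(0.49, [319.7, 193.5])]
red_hole [(0.77, [328.2, 171.3]), (0.17, [315.1, 193.6])]
door_hinge [(0.65, [325.7, 204.9]), (0.26, [259.6, 190.8])]
stay_pivot [(0.56, [324.6, 174.4]), (0.35, [170.9, 199.3])]
shaker [(0.52, [258.8, 194.4]), (0.39, [326.5, 206.4])]
slot_middle [(0.64, [322.1, 193.2]), (0.17, [310.9, 171.2])]
tub_top [(0.87, [254.1, 145.6])]
```

```bash
python3 - <<'E'
import cv2
a=cv2.imread("pics/top0.png")[100:240,200:400];cv2.imwrite("pics/top0z.png",cv2.resize(a,None,fx=4,fy=4,interpolation=cv2.INTER_CUBIC))
a=cv2.imread("pics/side0.png")[90:270,210:430];cv2.imwrite("pics/side0z.png",cv2.resize(a,None,fx=3.3,fy=3.3,interpolation=cv2.INTER_CUBIC))
E
```

```text
(no output)
```

View pics/top0.png

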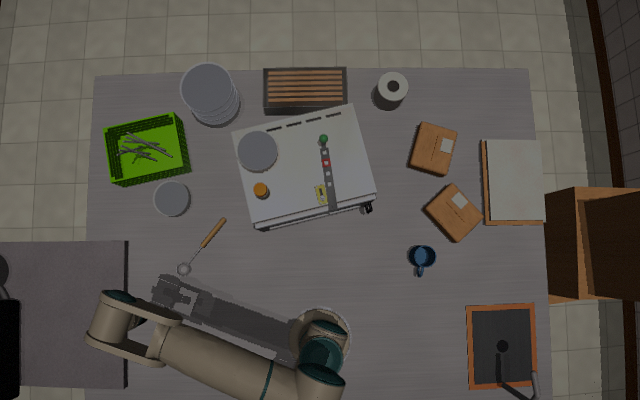

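View pics/side0.png

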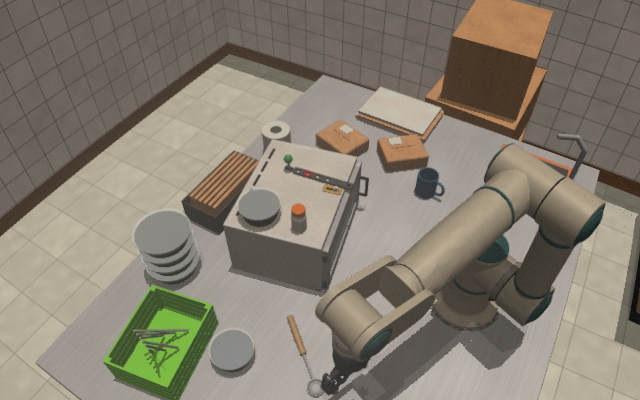

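```bash
ls pics
```

```text
side0.png
side0z.png
top0.png
top0z.png
```

View pics/top0z.png

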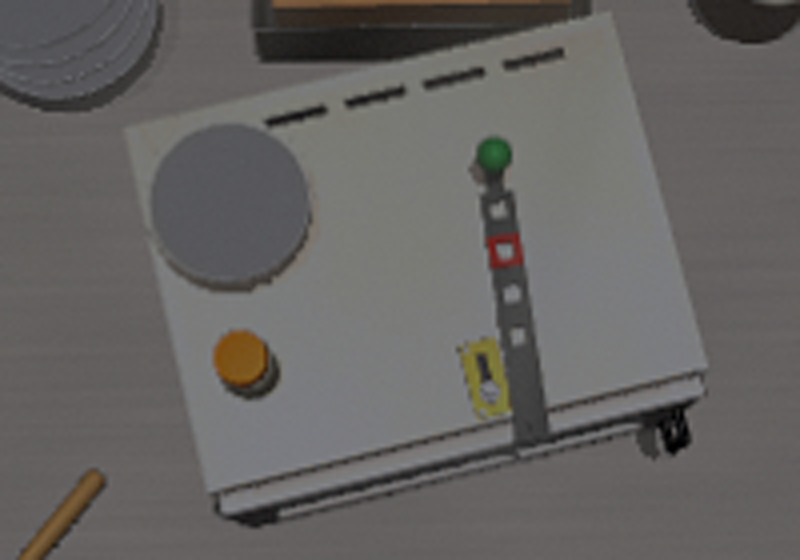

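View pics/side0z.png

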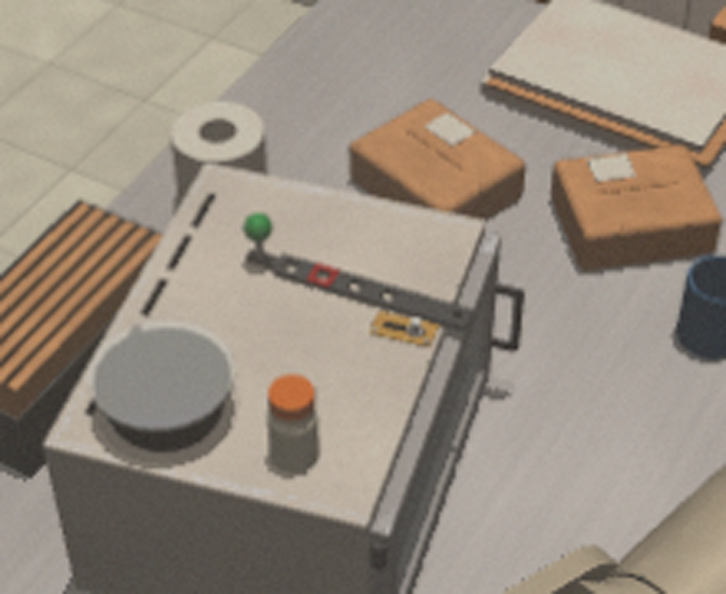

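```bash
cat > h.py <<'E'
import numpy as np,cv2
from scipy.optimize import least_squares
def cams():
    from workcell import r
    return {n:r.get_image(n) for n in("side","top")}
C={}
C["side"]=dict(mtx=np.array([[496.34514389,0,322.74797077],[0,496.34514389,202.85547485],[0,0,1]]),k1=-0.13483225330676016,view=np.array([[-8.66191860e-01,-4.99706695e-01,2.20909965e-03,4.40788182e+02],[-3.70989785e-01,6.40099656e-01,-6.72784520e-01,2.94531675e+02],[3.34780885e-01,-5.83580028e-01,-7.39835191e-01,1.52421035e+03],[0,0,0,1]]))
C["top"]=dict(mtx=np.array([[421.47460467,0,313.67947892],[0,421.47460467,200.8384891],[0,0,1]]),k1=-0.09668146947435516,view=np.array([[-2.31068203e-02,-9.99676383e-01,1.06397539e-02,1.74697824e+01],[-9.92668816e-01,2.16793055e-02,-1.18905968e-01,4.84879505e+02],[1.18636826e-01,-1.33092907e-02,-9.92848511e-01,1.46971896e+03],[0,0,0,1]]))
def proj(cam,P):
    P=np.atleast_2d(P);c=C[cam];V=c["view"];q=P@V[:3,:3].T+V[:3,3];s=q[:,:2]/q[:,2:]
    s=s*(1+c["k1"]*(s**2).sum(1,keepdims=True))
    return s@c["mtx"][:2,:2].T+c["mtx"][:2,2]
def ray(cam,uv):
    c=C[cam];d=(np.array(uv)-c["mtx"][:2,2])/c["mtx"][0,0];s=d.copy()
    for _ in range(20): s=d/(1+c["k1"]*(s@s))
    R=c["view"][:3,:3];o=-R.T@c["view"][:3,3];return o,R.T@np.array([*s,1])
def atz(cam,uv,z):
    o,d=ray(cam,uv);return o+d*(z-o[2])/d[2]
def tri(uvs,uvt):
    A=np.zeros((3,3));b=np.zeros(3)
    for c,u in(("side",uvs),("top",uvt)):
        o,d=ray(c,u);d=d/np.linalg.norm(d);M=np.eye(3)-np.outer(d,d);A+=M;b+=M@o
    return np.linalg.solve(A,b)
def c2w(p,cab):
    x,y,t=cab;p=np.atleast_2d(p);c,s=np.cos(t),np.sin(t)
    return np.c_[x+c*p[:,0]-s*p[:,1],y+s*p[:,0]+c*p[:,1],p[:,2]]
def w2c(p,cab):
    x,y,t=cab;p=np.atleast_2d(p)-[x,y,0];c,s=np.cos(t),np.sin(t)
    return np.c_[c*p[:,0]+s*p[:,1],-s*p[:,0]+c*p[:,1],p[:,2]]
def stay(door,swing,d,h=0,lift=0):
    # cabinet frame: point at distance d along stay
    piv=np.array([-160-250*np.sin(door),195-250*np.cos(door),226.5])
    a=-(door+swing);u=np.array([np.cos(a)*np.cos(lift),np.sin(a)*np.cos(lift),np.sin(lift)])
    n=np.array([-np.cos(a)*np.sin(lift),-np.sin(a)*np.sin(lift),np.cos(lift)])
    return piv+u*d+n*h
E
python3 - <<'E'
from h import *
zt=lambda x,y:(200+x/4,100+y/4); zs=lambda x,y:(210+x/3.3,90+y/3.3)
cor=[[150,200,220],[150,-200,220],[-150,-200,220],[-150,200,220]]
ot=[zt(125,128),zt(612,12),zt(707,368),zt(213,492)]
os_=[zs(50,445),zs(205,165),zs(485,220),zs(372,522)]
rt,rs=zt(505,251),zs(323,276); kt,ks=zt(493,155),zs(257,226)
print("knob tri",tri(ks,kt),"red tri",tri(rs,rt))
def res(v):
    cab=v[:3];sw=v[3];off={"top":v[4:6],"side":v[6:8]};o=[]
    P=[*cor,stay(0,sw,138,2.5),stay(0,sw,205,42)]
    for c,ob in(("top",[*ot,rt,kt]),("side",[*os_,rs,ks])):
        o.append((proj(c,c2w(P,cab))+off[c]-ob))
    return np.r_[np.concatenate(o).ravel(),np.array(v[4:])*1.0]
f=least_squares(res,[600,0,0.25,0,0,0,0,0],x_scale=[100,100,.1,.1,1,1,1,1]);print(f.x);print(f.fun.reshape(-1,2).round(2))
cab=f.x[:3]
# peg top z=236, 
for dx in(-13,-8,0,8,13):
    P=c2w([[-115+dx,-30,236],[-115+dx,-30,222]],cab)
    a=(proj("top",P)+f.x[4:6]-[200,100])*4; b=(proj("side",P)+f.x[6:8]-[210,90])*3.3
    print(dx,a.round(1).tolist(),b.round(1).tolist())
E
python3 - <<'E'
import cv2
a=cv2.imread("pics/top0.png")[170:220,290:350];cv2.imwrite("pics/top0y.png",cv2.resize(a,None,fx=12,fy=12,interpolation=cv2.INTER_CUBIC))
a=cv2.imread("pics/side0.png")[165:205,310:360];cv2.imwrite("pics/side0y.png",cv2.resize(a,None,fx=14,fy=14,interpolation=cv2.INTER_CUBIC))
E
```

```text
knob tri [648.30667383 -23.41769131 265.02837922] red tri [581.78255507 -32.61878994 223.36896356]
[ 5.87075274e+02  3.73429233e+01  2.29866172e-01  8.38059586e-02
  2.39335254e-02  8.23889485e-02 -1.96670810e-01  7.14371761e-01]
[[-0.17  0.23]
 [-0.38 -0.76]
 [ 1.1  -0.2 ]
 [-0.3   0.79]
 [-0.   -0.08]
 [-0.28 -0.06]
 [-1.34 -0.02]
 [ 0.32 -1.01]
 [ 0.56 -0.52]
 [-0.23  0.89]
 [ 0.4  -0.34]
 [ 0.49  0.29]
 [ 0.02  0.08]
 [-0.2   0.71]]
-13 [[494.2, 391.3], [493.6, 393.6]] [[420.3, 318.9], [419.9, 329.4]]
-8 [[492.5, 385.0], [491.9, 387.4]] [[415.1, 317.8], [414.8, 328.3]]
0 [[489.9, 375.0], [489.3, 377.5]] [[406.8, 316.0], [406.5, 326.5]]
8 [[487.3, 365.0], [486.7, 367.6]] [[398.5, 314.2], [398.3, 324.7]]
13 [[485.6, 358.8], [485.1, 361.4]] [[393.4, 313.1], [393.2, 323.6]]
```

```bash
sleep 2
```

```text
(no output)
```

View pics/top0y.png

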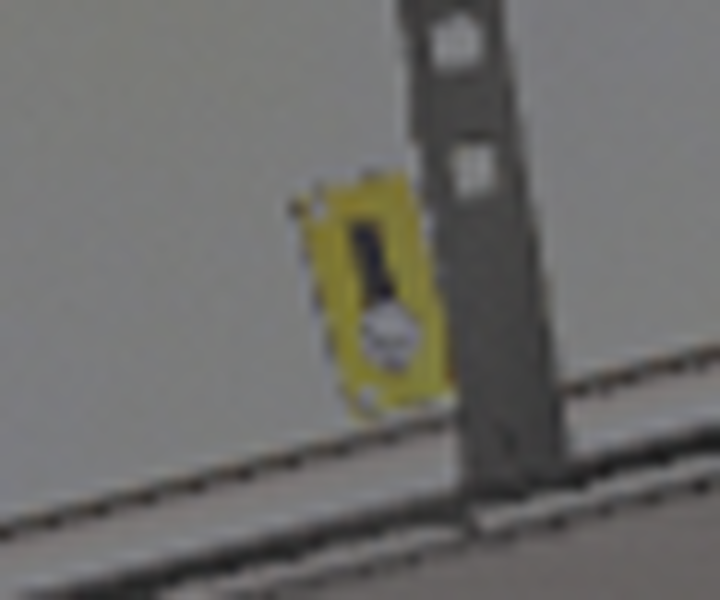

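View pics/side0y.png

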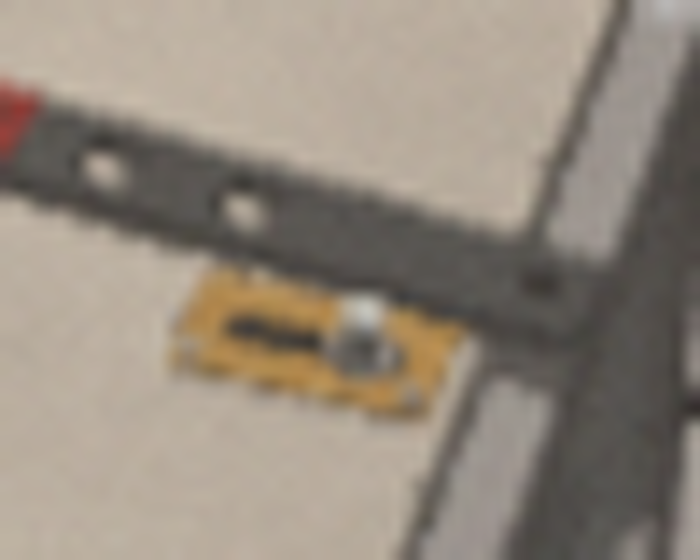

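```bash
python3 -m pendant '[[-1,[0,-0.03,0],-6],[-1,[0,-0.03,0],-6],[-1,[0,-0.03,0],-6],[-1,[0,-0.03,0],-6],[-1,[0,-0.02,0],-6.3],[-1,[0,0,0],0],[-1,[0,0,0],0]]' 40
cat > st.py <<'E'
from h import *
from workcell import r
from scipy.spatial.transform import Rotation as Ro
CAB=np.array([587.08,37.34,0.2299])
def st(target=None):
    s=r.sense();p=s["position"];q=s["ee_rot"];R=Ro.from_quat(np.r_[q[1:],q[0]]).as_matrix()
    print("t",round(s["clock"],2),"world",p.round(1),"cab",w2c(p,CAB)[0].round(1),"toolx_in_cab_deg",round(np.degrees(np.arctan2(R[1,0],R[0,0])-CAB[2]),1),"F",s["wrist_force"].round(2),"open",round(s["opening"],3))
    if target is not None: print("tool delta mm",(R.T@(np.array(target)-p)).round(1))
    return s
E
python3 -c "
from st import *
st([648.3,-23.4,370])
print(c2w([stay(0,.0838,205,42)],CAB), w2c([[648.3,-23.4,265]],CAB))"
```

```text
clock: 1.58
position: [154.1, 502.1, 391.3]
ee_rot: [-0.44, 0.439, 0.555, -0.553]
wrist_force: [-0.2, 0.7, -0.4]
opening: 1.001
t 1.58 world [154.1 502.1 391.3] cab [-315.7  551.2  391.3] toolx_in_cab_deg 90.0 F [-0.15  0.74 -0.36] open 1.001
tool delta mm [-624.3   20.5 -361.4]
[[646.63914345 -22.82966655 268.5       ]] [[ 45.76781142 -73.09270441 265.        ]]
```

```bash
python3 -m pendant '[[-1,[-0.031,0,-0.018],0],[-1,[-0.031,0,-0.018],0],[-1,[-0.031,0,-0.018],0],[-1,[-0.031,0,-0.018],0],[-1,[-0.031,0,-0.018],0],[-1,[-0.031,0,-0.018],0],[-1,[-0.031,0,-0.018],0],[-1,[-0.031,0,-0.018],0],[-1,[-0.031,0,-0.018],0],[-1,[-0.031,0,-0.018],0],[-1,[-0.031,0,-0.018],0],[-1,[-0.031,0,-0.018],0],[-1,[-0.031,0,-0.018],0],[-1,[-0.031,0,-0.018],0],[-1,[-0.031,0,-0.018],0],[-1,[-0.031,0,-0.018],0],[-1,[-0.031,0,-0.018],0],[-1,[-0.031,0,-0.018],0],[-1,[-0.031,0,-0.018],0],[-1,[-0.031,0,-0.018],0]]'
python3 -m pendant '[[-1,[0,0,0],0],[-1,[0,0,0],0]]'
python3 -c "
from st import *
st([647.4,-23.1,268])"
```

```text
clock: 3.25
position: [647.2, -20.7, 388.1]
ee_rot: [0.441, -0.439, -0.553, 0.554]
wrist_force: [0.2, 0.7, 0.8]
opening: 0.997
clock: 3.42
position: [647.4, -20.8, 385.5]
ee_rot: [0.442, -0.438, -0.552, 0.555]
wrist_force: [0.1, -0.0, 0.4]
opening: 1.0
t 3.42 world [647.4 -20.8 385.5] cab [ 45.5 -70.3 385.5] toolx_in_cab_deg 89.8 F [ 0.08 -0.02  0.44] open 1.0
tool delta mm [ -2.6 117.5  -0.2]
```

```bash
python3 -m pendant '[[-1,[-0.0025,0.03,0],0],[-1,[0,0.03,0],0],[-1,[0,0.03,0],0],[-1,[0,0.015,0],0],[-1,[0,0.012,0],0],[-1,[0,0,0],0]]'
python3 -c "
from st import *
st([647.4,-23.1,268])
for n,b in (('top',(80,220,220,420)),('side',(90,270,210,430))):
    p=r.get_image(n);a=p['img'][b[0]:b[1],b[2]:b[3],::-1];cv2.imwrite(f'pics/{n}1.png',cv2.resize(a,None,fx=3.5,fy=3.5,interpolation=cv2.INTER_CUBIC))
"
```

```text
clock: 3.92
position: [645.7, -20.6, 270.5]
ee_rot: [0.44, -0.438, -0.554, 0.555]
wrist_force: [-0.6, -0.2, -0.1]
opening: 1.006
t 3.92 world [645.7 -20.6 270.5] cab [ 43.9 -69.8 270.5] toolx_in_cab_deg 90.1 F [-0.61 -0.18 -0.12] open 1.006
tool delta mm [-2.8  2.5 -1.1]
```

View pics/side1.png

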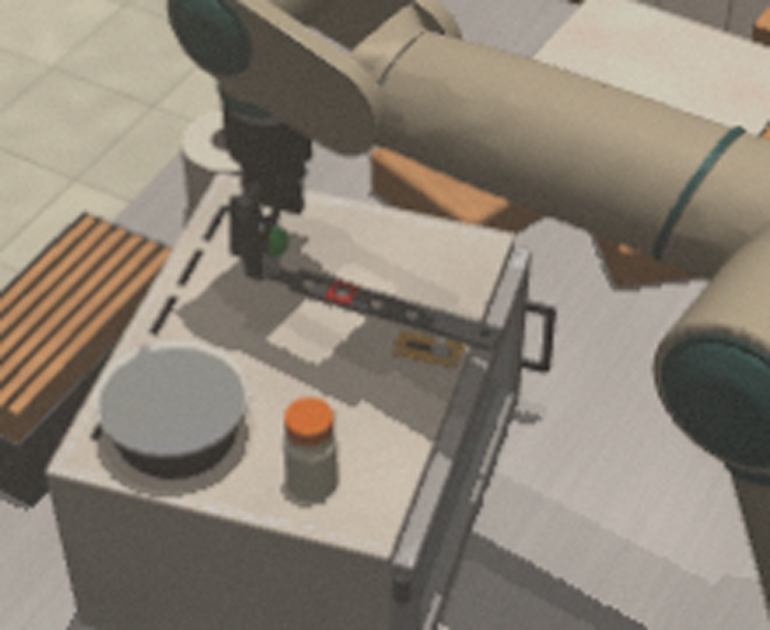

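The ball shows between the fingers (about column 275, row 240 in the crop). I'll shut on it.

```bash
python3 -m pendant '[[-1,[-0.0025,0.003,-0.001],0],[1,[0,0,0],0],[1,[0,0,0],0],[1,[0,0,0],0],[1,[0,0,0],0],[1,[0,0,0],0],[1,[0,0,0],0],[1,[0,0,0],0],[1,[0,0,0],0]]' 40
python3 -c "
from st import *
st([647.4,-23.1,268])
print(stay(0,.0838,205,42,.3),stay(.2,-.1,205,42,.3),stay(.43,-.3,205,42,.3),stay(.4245,-.445,205,42,.3),stay(.4245,-.445,205,42,.0))
"
```

```text
clock: 4.77
position: [648.6, -23.8, 270.3]
ee_rot: [-0.439, 0.439, 0.554, -0.554]
wrist_force: [0.3, -0.8, 0.2]
opening: 0.299
t 4.77 world [648.6 -23.8 270.3] cab [ 46.  -73.6 270.3] toolx_in_cab_deg 90.1 F [ 0.28 -0.77  0.24] open 0.299
tool delta mm [1.  2.3 1. ]
[ 22.78843785 -70.35362791 327.20577491] [-27.15159772 -68.32930088 327.20577491] [-82.33338884 -56.02050453 327.20577491] [-79.57271345 -29.05109954 327.20577491] [-58.00937683 -28.60898921 268.5       ]
```

```bash
python3 -m pendant '[[1,[0,-0.008,0.002],0],[1,[0,-0.01,0.003],0],[1,[0,-0.01,0.004],0],[1,[0,-0.01,0.004],0],[1,[0,-0.01,0.005],0],[1,[0,-0.01,0.005],0],[1,[0,0,0],0],[1,[0,0,0],0]]'
python3 -c "
from st import *
st()"
```

```text
clock: 5.43
position: [626.2, -29.2, 329.6]
ee_rot: [-0.438, 0.44, 0.555, -0.554]
wrist_force: [1.4, -0.2, 0.2]
opening: 0.297
t 5.43 world [626.2 -29.2 329.6] cab [ 22.9 -73.7 329.6] toolx_in_cab_deg 90.1 F [ 1.38 -0.22  0.23] open 0.297
```

```bash
python3 -m pendant '[[1,[0,0,0.005],0],[1,[0,0,0.005],0],[1,[0,0,0.005],0],[1,[0,0,0.005],0],[1,[0,0,0.005],0],[1,[0,0,0.005],0],[1,[0,0,0.005],0],[1,[0,0,0.005],0],[1,[0,0,0.005],0],[1,[0,0,0.005],0],[1,[0,0,0.005],0],[1,[0,0,0.005],0],[1,[0,0,0.005],0],[1,[0,0,0.005],0],[1,[0,0,0.005],0],[1,[0,0,0.005],0],[1,[0,0,0.005],0],[1,[0,0,0.005],0],[1,[0,0,0.005],0],[1,[0,0,0.005],0]]'
python3 -c "
from st import *
st()
for n,b in (('top',(80,260,220,420)),('side',(90,270,210,430))):
    p=r.get_image(n);a=p['img'][b[0]:b[1],b[2]:b[3],::-1];cv2.imwrite(f'pics/{n}2.png',cv2.resize(a,None,fx=3.5,fy=3.3,interpolation=cv2.INTER_CUBIC))
"
```

```text
clock: 7.1
position: [528.3, -52.1, 328.3]
ee_rot: [-0.439, 0.439, 0.554, -0.554]
wrist_force: [2.8, -0.1, 1.9]
opening: 0.3
t 7.1 world [528.3 -52.1 328.3] cab [-77.6 -73.7 328.3] toolx_in_cab_deg 90.1 F [ 2.77 -0.14  1.95] open 0.3
```

View pics/side2.png

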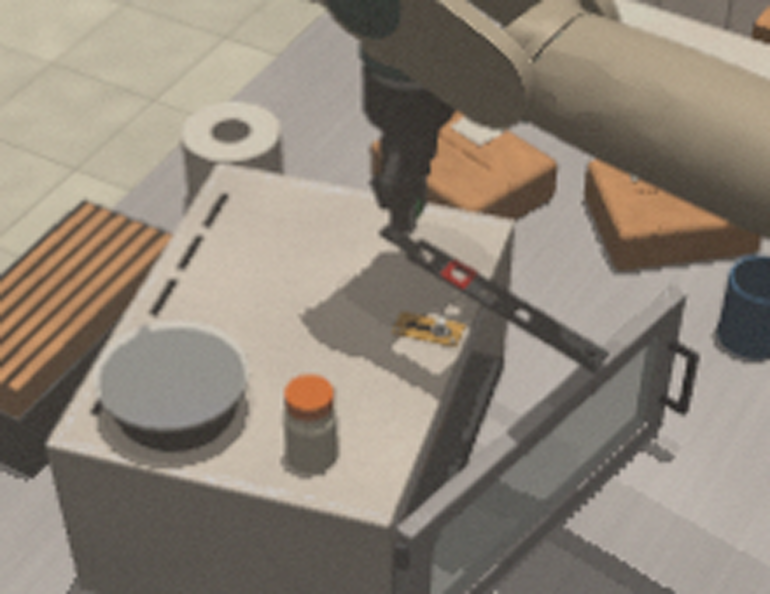

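View pics/top2.png

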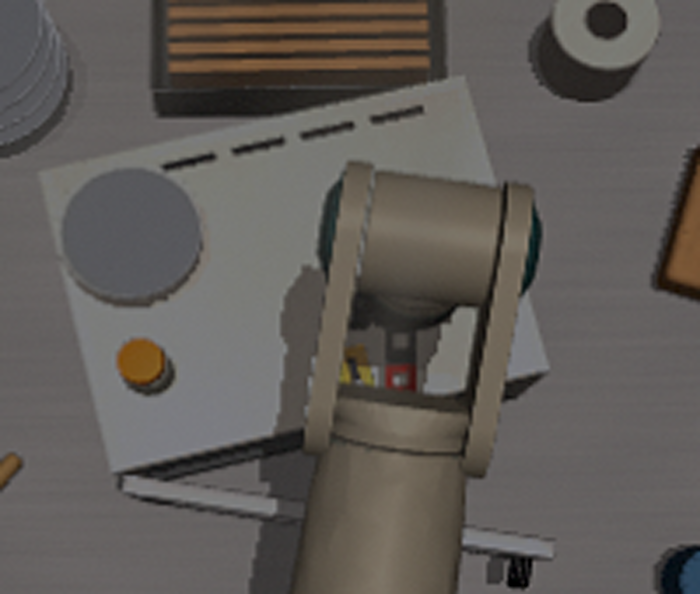

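```bash
python3 -m pendant '[[1,[0.008,0,0],0],[1,[0.009,0,0],0],[1,[0.009,0,0],0],[1,[0.009,0,0],0],[1,[0.009,0,0],0],[1,[0.001,0,0.002],0],[1,[0,0.008,-0.003],0],[1,[0,0.008,-0.003],0],[1,[0,0.008,-0.003],0],[1,[0,0.005,-0.003],0],[1,[0,0.002,-0.002],0],[1,[0,0,0],0],[1,[0,0,0],0]]'
python3 -c "
from st import *
st([*c2w([[-64.5,-28.8,0]],CAB)[0][:2],292.7])
for n,b in (('top',(140,220,280,380)),('side',(140,210,310,410))):
    p=r.get_image(n);a=p['img'][b[0]:b[1],b[2]:b[3],::-1];cv2.imwrite(f'pics/{n}3.png',cv2.resize(a,None,fx=7,fy=7,interpolation=cv2.INTER_CUBIC))
    np.save(f'pics/{n}3.npy',p['img'])
"
```

```text
clock: 8.28
position: [530.3, -5.6, 297.1]
ee_rot: [0.439, -0.439, -0.554, 0.554]
wrist_force: [1.0, 0.4, -0.6]
opening: 0.297
t 8.28 world [530.3  -5.6 297.1] cab [-65.  -28.8 297.1] toolx_in_cab_deg 90.1 F [ 1.02  0.37 -0.57] open 0.297
tool delta mm [ 0.   4.4 -0.5]
```

View pics/side3.png

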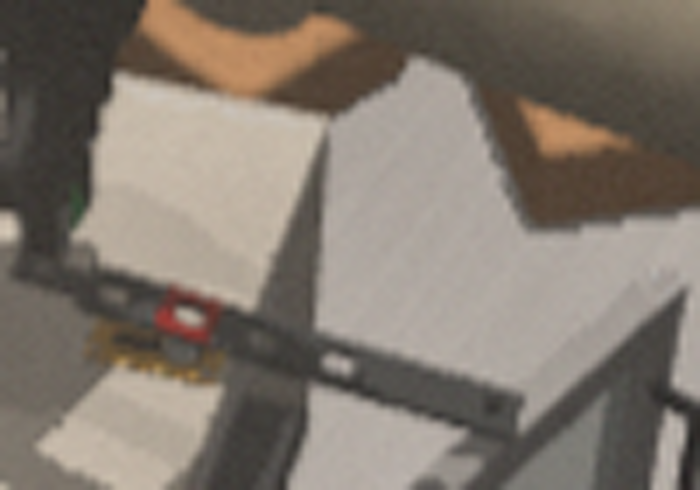

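View pics/top3.png

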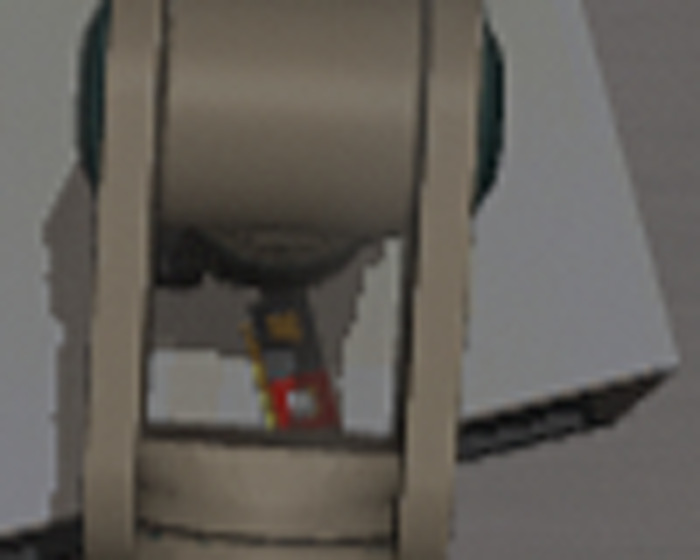

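```bash
python3 -m pendant '[[1,[0,0.003,-0.001],0],[1,[0,0.003,-0.001],0],[1,[0,0.003,-0.001],0],[1,[0,0.003,-0.001],0],[1,[0,0,0],0]]';python3 -m pendant '[[1,[0,0.003,-0.0005],0],[1,[0,0.001,0],0],[1,[0,0,0],0],[1,[0,0,0],0]]'
python3 -c "
from st import *
st()
for n,b in (('top',(140,220,280,380)),('side',(140,210,310,410))):
    p=r.get_image(n);a=p['img'][b[0]:b[1],b[2]:b[3],::-1];cv2.imwrite(f'pics/{n}4.png',cv2.resize(a,None,fx=7,fy=7,interpolation=cv2.INTER_CUBIC))
"
```

```text
clock: 8.8
position: [534.0, -4.5, 284.3]
ee_rot: [0.439, -0.439, -0.554, 0.555]
wrist_force: [2.3, 0.5, -0.5]
opening: 0.301
clock: 9.13
position: [534.6, -4.4, 281.3]
ee_rot: [-0.439, 0.439, 0.554, -0.554]
wrist_force: [2.4, 0.6, -0.5]
opening: 0.296
t 9.13 world [534.6  -4.4 281.3] cab [-60.6 -28.7 281.3] toolx_in_cab_deg 90.1 F [ 2.4   0.56 -0.54] open 0.296
```

View pics/side4.png

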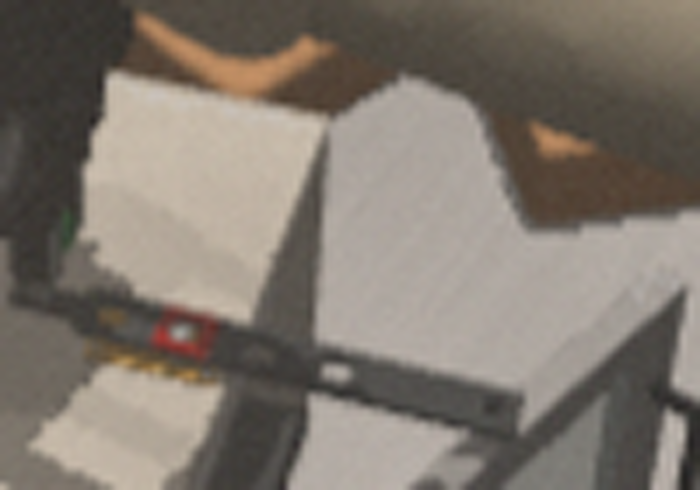

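View pics/top4.png

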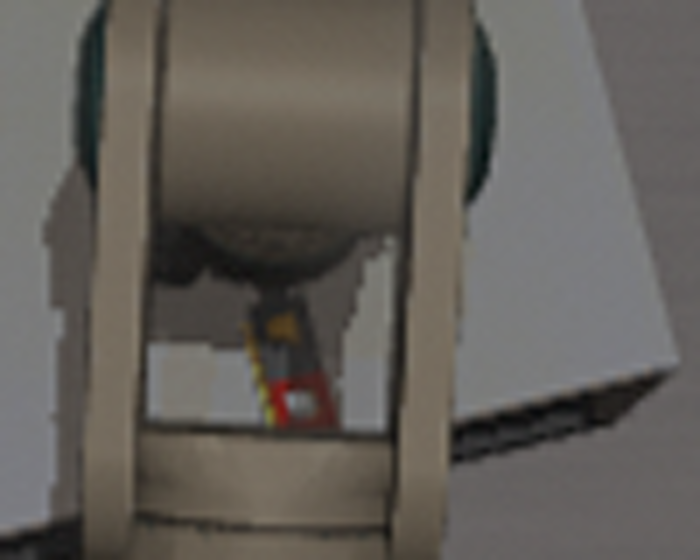

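```bash
python3 -m pendant '[[1,[0,0.002,-0.0005],0],[1,[0,0.002,-0.0005],0],[1,[0,0,0],0]]';python3 -m pendant '[[1,[0,0.002,-0.0005],0],[1,[0,0.002,-0.0004],0],[1,[0,0,0],0],[1,[0,0,0],0]]'
python3 -c "
from st import *
st()
for n,b in (('top',(140,220,280,380)),('side',(140,210,310,410))):
    p=r.get_image(n);a=p['img'][b[0]:b[1],b[2]:b[3],::-1];cv2.imwrite(f'pics/{n}5.png',cv2.resize(a,None,fx=7,fy=7,interpolation=cv2.INTER_CUBIC))
"
```

```text
clock: 9.48
position: [535.5, -4.2, 276.7]
ee_rot: [0.439, -0.439, -0.554, 0.554]
wrist_force: [2.7, 1.4, 0.3]
opening: 0.301
clock: 9.82
position: [536.4, -4.0, 273.1]
ee_rot: [0.439, -0.439, -0.554, 0.554]
wrist_force: [1.9, 1.6, -1.0]
opening: 0.301
t 9.82 world [536.4  -4.  273.1] cab [-58.8 -28.7 273.1] toolx_in_cab_deg 90.1 F [ 1.87  1.56 -1.02] open 0.301
```

View pics/side5.png

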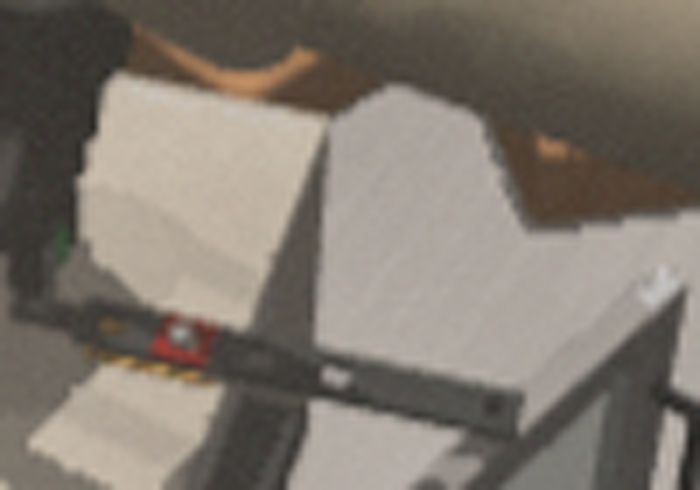

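View pics/top5.png

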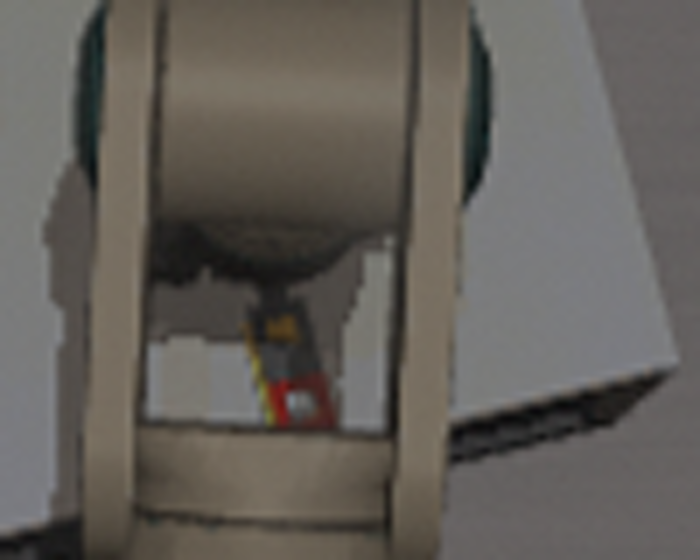

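Both views now show the peg coming up through the red hole, at about (183,333) in the side crop. No upward force yet, so I'll lower further.

```bash
python3 -m pendant '[[1,[0,0.002,-0.0004],0],[1,[0,0.002,-0.0004],0],[1,[0,0,0],0],[1,[0,0,0],0]]';python3 -m pendant '[[1,[0,0.002,0],0],[1,[0,0.002,0],0],[1,[0,0,0],0],[1,[0,0,0],0],[1,[0,0,0],0],[1,[0,0,0],0]]'
python3 -c "
from st import *
st()
for n,b in (('side',(140,210,310,410)),):
    p=r.get_image(n);a=p['img'][b[0]:b[1],b[2]:b[3],::-1];cv2.imwrite(f'pics/{n}6.png',cv2.resize(a,None,fx=7,fy=7,interpolation=cv2.INTER_CUBIC))
"
```

```text
clock: 10.25
position: [537.2, -3.8, 269.2]
ee_rot: [-0.439, 0.439, 0.554, -0.554]
wrist_force: [1.8, 0.4, -0.0]
opening: 0.299
clock: 10.75
position: [537.2, -3.8, 265.4]
ee_rot: [-0.439, 0.439, 0.554, -0.554]
wrist_force: [0.9, 0.8, 0.9]
opening: 0.298
t 10.75 world [537.2  -3.8 265.4] cab [-57.9 -28.7 265.4] toolx_in_cab_deg 90.1 F [0.93 0.84 0.86] open 0.298
```

View pics/side6.png

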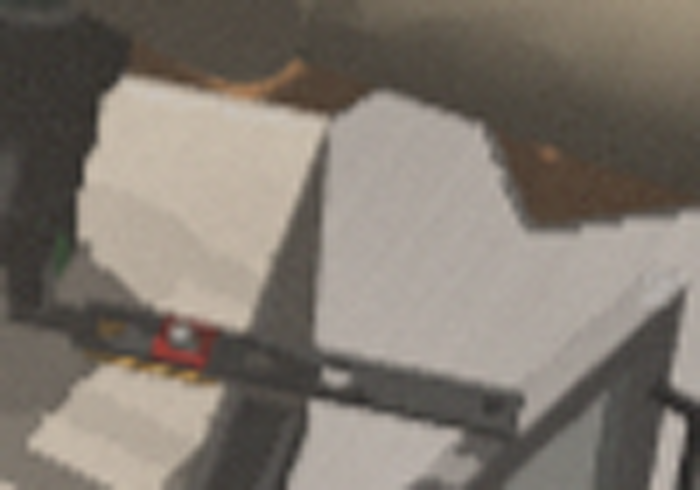

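```bash
python3 -m pendant '[[1,[0,0.002,0],0],[1,[0,0.002,0],0],[1,[0,0,0],0],[1,[0,0,0],0]]'; python3 -m pendant '[[1,[0,-0.004,0],0],[1,[0,-0.002,0],0],[1,[0,0,0],0],[1,[0,0,0],0],[0,[0,0,0],0],[-0.2,[0,0,0],0],[-0.4,[0,0,0],0],[-1,[0,0,0],0],[-1,[0,0,0],0],[-1,[0,0,0],0],[-1,[0,0,0],0]]'
python3 -c "
from st import *
st()
for n,b in (('side',(140,210,310,410)),):
    p=r.get_image(n);a=p['img'][b[0]:b[1],b[2]:b[3],::-1];cv2.imwrite(f'pics/{n}7.png',cv2.resize(a,None,fx=7,fy=7,interpolation=cv2.INTER_CUBIC))
"
```

```text
clock: 11.13
position: [537.2, -3.8, 261.2]
ee_rot: [0.439, -0.439, -0.554, 0.554]
wrist_force: [2.1, 0.7, 2.3]
opening: 0.297
clock: 12.05
position: [537.2, -3.8, 267.2]
ee_rot: [0.439, -0.439, -0.554, 0.554]
wrist_force: [-0.4, -0.8, -0.9]
opening: 0.998
t 12.05 world [537.2  -3.8 267.2] cab [-58.  -28.7 267.2] toolx_in_cab_deg 90.1 F [-0.44 -0.79 -0.88] open 0.998
```

View pics/side7.png

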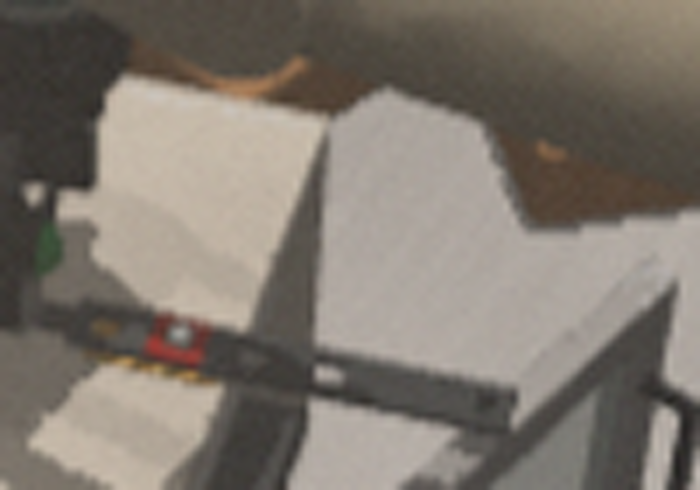

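The spring rate when pressing (about 0.4 N/mm) fits a bar resting on its stop. It is released and the door is still open, so I'll retreat straight up.

```bash
python3 -m pendant '[[-1,[0,-0.01,0],0],[-1,[0,-0.015,0],0],[-1,[0,-0.03,0],0],[-1,[0,-0.03,0],0],[-1,[0,-0.03,0],0],[-1,[0,-0.03,0],0],[-1,[-0.03,0,0],0],[-1,[-0.03,0,0],0],[-1,[-0.03,0,0],0],[-1,[-0.03,0,0],0],[-1,[-0.03,0,0],0],[-1,[-0.03,0,0],0],[-1,[-0.03,0,0],0],[-1,[-0.03,0,0],0],[-1,[0,0,0],0],[-1,[0,0,0],0]]'
cat > chk.py <<'E'
from st import *
import sys
st()
for n,b in (('top',(130,250,240,400)),('side',(130,250,250,410))):
    p=r.get_image(n);a=p['img'][b[0]:b[1],b[2]:b[3],::-1];cv2.imwrite(f'pics/{n}{sys.argv[1]}.png',cv2.resize(a,None,fx=5,fy=5,interpolation=cv2.INTER_CUBIC))
    for l in("red_hole","knob_center"): print(n,l,[(d["conf"],d["centre"]) for d in r.look_for(p,l)][:2])
E
python3 chk.py 8
```

```text
clock: 13.43
position: [592.2, -238.8, 411.5]
ee_rot: [0.44, -0.439, -0.554, 0.554]
wrist_force: [0.2, 1.2, 0.4]
opening: 0.999
t 13.43 world [ 592.2 -238.8  411.5] cab [ -58.  -270.1  411.5] toolx_in_cab_deg 89.9 F [0.22 1.21 0.37] open 0.999
top red_hole [(0.9, [325.5, 208.1])]
top knob_center [(0.58, [316.8, 173.1])]
side red_hole []
side knob_center [(0.6, [312.9, 174.4])]
```

View pics/side8.png

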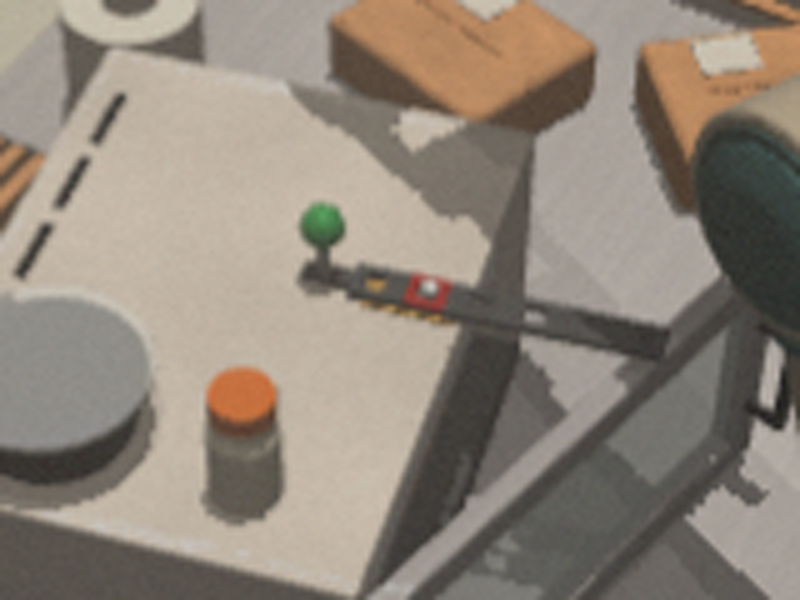

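View pics/top8.png

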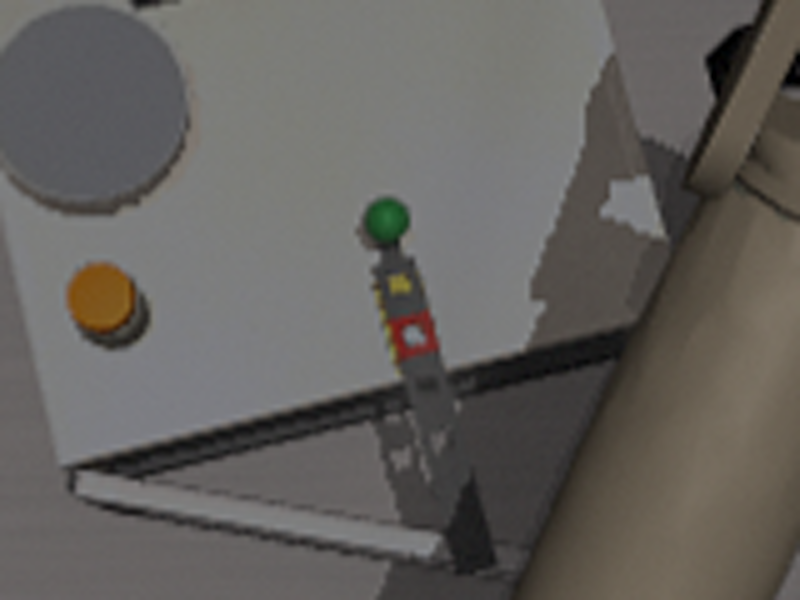

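```bash
python3 -m pendant '[[-1,[0,0,0],0],[-1,[0,0,0],0],[-1,[0,0,0],0],[-1,[0,0,0],0],[-1,[0,0,0],0],[-1,[0,0,0],0],[-1,[0,0,0],0],[-1,[0,0,0],0],[-1,[0,0,0],0],[-1,[0,0,0],0],[-1,[0,0,0],0],[-1,[0,0,0],0]]' >/dev/null; python3 chk.py 9
python3 -c "
from st import *
print(w2c(tri((314.4,175.2),(317.4,173.8)),CAB),w2c(tri((335.8,188.2),(322.8,197)),CAB)-[-115,-30,0])
for n in('top','side'):
    a=cv2.imread(f'pics/{n}8.png').astype(int);b=cv2.imread(f'pics/{n}9.png').astype(int);d=abs(a-b).max(2);print(n,d.mean(),(d>50).sum())"
```

```text
t 14.73 world [ 592.2 -237.4  412.3] cab [ -57.7 -268.7  412.3] toolx_in_cab_deg 90.1 F [ 0.59  0.22 -0.12] open 0.998
top red_hole [(0.58, [326.3, 207.4]), (0.32, [172.5, 197.9])]
top knob_center [(0.6, [316.1, 174.2]), (0.34, [327.6, 210.7])]
side red_hole [(0.96, [340.3, 190.5])]
side knob_center [(0.36, [230.7, 349.4])]
[[-55.08993836 -28.73562985 262.11194129]] [[ -8.46245536   0.97193636 225.44698433]]
top 1.7833541666666666 80
side 2.3906145833333334 8
```

```bash
python3 -c "
from workcell import r
print(r.finish_job())"
```

```text
the job is handed in; nothing more can be done
None
```

The stay's red-edged hole is down over the peg. The door is propped open at about 0.4 rad (estimated from the stay's geometry), and the gripper has let go. I gripped the green knob, lifted the stay, and pulled the door open with it. I then swung the red hole over the peg and lowered it. The hole went on the first time without sideways searching, and I handed the job in at about 15 s.

**Last checks:**
- **Peg in hole:** both cameras show the peg standing up through the red hole. The hole's centre measures about 8.5 mm forward of the slot's middle and 1 mm across it, within the limits of 16.5 and 5 mm.
- **Fully down:** the knob's height from the pictures is about 262 mm, against 265 mm when the stay lay flat at the start. Before I let go, pressing down met only the knob's own spring rate (about 0.4 N/mm).
- **Contact force:** the highest upward force I read while lowering or pressing was 2.3 N, and the readings gave no sign of forcing.
- **Door still:** two pairs of pictures 1.3 s apart, taken after letting go, show no movement.
- **Robot clear:** the arm is about 140 mm above the knob and off to the right.
- **Bystanders:** the shaker, cabinet-top tub and cartons look undisturbed in the pictures. I didn't measure them, and the lower tub, cup and spoon were outside the last close-ups.

**What disagreed:** the trained networks were patchy at the end. They missed the red hole in one side picture, and put the knob in the wrong place in another with low confidence. They also placed the hole about 11 pixels away from where I read it, so the positions above come from my own readings of the pictures. Triangulated knob heights run about 3 to 6 mm below the nominal 268.5 mm, which I put down to calibration.

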